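# Thermometer reading of the ground shard

### The job

Take the thermometer wand from its cradle and aim the lens of its angled head at the middle of the three-cornered glass shard, lens about 7 cm from the glass, and keep it there steadily for about two seconds without shifting the shard. Then lay the wand back in its cradle, level and with its head at the same end as before, and let go.

Things in the scene. Friction and masses are not known exactly. Their poses are not given: they have to be found in the camera images.
- wand: Thermometer wand, about 160 g: level black handle 150 long, 26 wide, 28 high (mm), thin steel neck, grey head bent 45 deg down. Origin: underside of the handle, below the balance and grip point, midway between the saddles. x along the handle to the head (handle x -90 to 60, head ends at 137, hanging 20 below the underside), y across (26 wide), z up.
- wand_nose (a point): Centre of the lens at the head's end, at (127, 0, -10) mm in the wand's frame. Its z axis is the line of sight out of the lens: (0.707, 0, -0.707) in the wand's frame, 45 deg forward and down; its y is the wand's y. The point 70 mm out along it is (176.5, 0, -59.5) mm in the wand's frame.
- shard_top (a point): Middle of the upper face of the three-cornered frosted glass shard, 9 mm thick, corners 44 mm from the middle, lying loose and flat on the cart top (z = 0). A smaller oblong piece of the same glass, 52 x 36 mm, near it is not meant. z up.
- cradle_seat (a point): Middle of the seat of the fixed aluminium cradle, 50 mm above the cart top; the wand's origin belongs here (starts up to 8 mm off along x). x along the seat to the head's end, z up. Handle rests on two saddles 12 mm thick at x = -50, +50 mm, base plate 8 mm high between; outward-leaning prongs beside each rise 18 mm above the seat, gap 35 mm at foot, 48 at top.
Mind the look-alikes: they are no part of the job. Of the things that look like the wand, the smaller one is meant. There is more than one size of the part that bears shard_top; the job needs the larger.

How it is judged:
By the outcome, as a careful person would: the job done as asked, in the order asked, and still so for the second after the job is handed in, with the robot touching nothing.
It also fails if it takes over 50 s, if anything falls off the work surface, if the arm or the gripper's body presses on something with over 40 N, if the wrist force passes 120 N, or if a joint passes its speed limit or range.

### The arm

A 7-joint arm with a two-finger parallel gripper is mounted at the origin on the work surface. World frame = base frame: x ahead of the robot, y to its left, z up, the work surface at z = 0. Lengths are in m, angles in rad, forces in N, time in s.
With the tool pointing down it reaches from about 0.4 to 0.85 m from the base axis. Payload 10.4 kg.
Tool frame: the origin (TCP) lies at the very end of the fingers, on their centre line; the grasp point (between the pads) lies 19 mm behind it; z points along the fingers, y is the line along which they close (so a half turn about z gives the same grasp; the last joint's range is limited). The gripper opens to 85 mm and grips with 20 to 120 N. Pads are 22 mm wide; open, the fingers measure 114 mm over their backs; the gripper's body (76 mm by 85 mm) begins 54 mm behind the grasp point. The pads swing forward as they close: fully open they stand 13 mm farther back than shut.
Start: joints at [-1.322, 0.332, -0.065, 1.46, 0.022, 1.35, -0.088], TCP at [0.168, 0.602, 0.231] pointing down, gripper open.
Joint ranges: [-2.6, 2.6], [-0.5, 2.12], [-1.47, 1.34], [0.16, 2.42], [-1.27, 4.41], [0.06, 2.06], [-2.6, 2.6]. Speed limits (rad/s): [2.22, 2.22, 2.79, 2.79, 3.14, 3.14, 3.14].

### API

Orientations are given as a unit quaternion [x, y, z, w].
In Python, from workcell import * gives the robot as it stands.
- The arm moves only by the tool step_arm, never from a script. Its argument "commands" is one flat list of numbers, 7 for each row, row after row: the finger opening in mm, from 0 to 85.4, then the shift along the world's x, y, z as a fraction of full scale, then the turn, a rotation vector about the world's x, y, z as a fraction of full scale. A call has exactly 10 rows; each row is the pose to reach, as a shift and turn from the pose commanded when the call began, turning the shorter way round; what a row does not reach only later rows make up. Full scale, the value 1, is 0.6 m for a shift and pi rad for a turn. A row lasts 1/8 s, in which the tool goes at most 62.5 mm and 10.7 degrees, less where a joint would pass 70% of its speed; a pose out of reach is approached as far as the arm can. A call with a number of a shift or a turn outside -1 to 1 is refused whole. A call with a gripper value outside its range is refused whole. The fingers move at their own pace and stop on an object; "squeeze" is the grip in N (left out, the last holds). Time passes only in rows, so rows that repeat a pose let the fingers close, or fill a call up. It gives the time, the measured TCP pose, the force, the opening and the grip force at its end, in the units of the state.
- get_obs(): the state, without advancing time (a new reading comes with each control period).
- camera(name): name is "scene" or "top"; returns the picture (384x512x3 uint8, red, green, blue); there is no depth.
- camera_params(name): a dict with "mtx" (3x3 intrinsics, pixels), "dist" ([k1, k2, p1, p2, k3] as OpenCV has them; the pictures are not rectified), "extrinsics" (4x4, takes a point from world to camera coordinates). Camera axes: x right, y down, z forward; pixel columns grow to the right and rows downward; lengths in m; the calibration is good to about 2 mm. A picture is of the moment at which its call begins. camera_params takes no time and is no camera call.
- hand_in(): hands the job in; it is judged then, once.
The state is a dict: "clock": time; "joint_pos": joint angles; "joint_velocities": joint speeds; "tau": joint torques, N m; "position": TCP position; "ee_rot": TCP orientation; "ft_force": force on the tool from outside, world axes, zero at the start; "torque": the same for the moment, N m; "grip_width": opening from 0.0 (shut) to 1.0 (fully open); "grasp_force": force on a finger pad.
Only numpy, scipy, OpenCV 4.12 (cv2) and the standard library are available. Lean on these libraries where they do the work, as an engineer would, in place of code of your own. Each camera call takes 0.05 s, during which the arm holds its last target. There are 200 camera calls.

## Working session

There is one attempt and no reset: what is moved stays moved. The work goes in short steps, Python scripts to look and compute and a tool call to move; the robot and the scene stay as the last step left them, time stands still between calls to the robot, and variables do not carry over. Pictures are saved under pics/ and viewed, at most 10 in all, crops included, and the job is handed in when it is done.

Besides the shell and the picture viewer there is one more tool, called after ">>>" as a command line: name --argument value ..., lists and objects as JSON in quotes. step_arm: Moves the arm, as the interface text tells. Its arguments: {"type":"object","properties":{"commands":{"type":"array","items":{"type":"number"}},"squeeze":{"type":"number"}},"required":["commands"]}

```bash
mkdir -p pics
python3 - <<'E'
from workcell import *
import cv2
for n in ("scene","top"):
    cv2.imwrite(f"pics/{n}0.png",camera(n)[:,:,::-1])
    p=camera_params(n); print(n,p)
print(get_obs())
E
```

```text
scene {'mtx': array([[450.59023067,   0.        , 249.8233794 ],
       [  0.        , 450.59023067, 194.91133017],
       [  0.        ,   0.        ,   1.        ]]), 'dist': array([-0.14901558,  0.        ,  0.        ,  0.        ,  0.        ]), 'extrinsics': array([[-0.6413312 ,  0.76700518,  0.01993333,  0.37501046],
       [ 0.40453896,  0.36010213, -0.84063945, -0.15600292],
       [-0.65195285, -0.5310645 , -0.54122821,  1.4431931 ],
       [ 0.        ,  0.        ,  0.        ,  1.        ]])}
top {'mtx': array([[405.54004749,   0.        , 248.64850419],
       [  0.        , 405.54004749, 191.38163356],
       [  0.        ,   0.        ,   1.        ]]), 'dist': array([-0.01872434,  0.        ,  0.        ,  0.        ,  0.        ]), 'extrinsics': array([[-0.01653067, -0.99961755,  0.02216961, -0.00854219],
       [-0.9894868 ,  0.013169  , -0.14402236,  0.53286656],
       [ 0.14367533, -0.02431732, -0.98932607,  0.85281448],
       [ 0.        ,  0.        ,  0.        ,  1.        ]])}
{'clock': 0.1, 'joint_pos': array([-1.32156089,  0.33281507, -0.06467539,  1.46083924,  0.02162627,
        1.34988976, -0.08848759]), 'joint_velocities': array([-0.00040485, -0.00190666, -0.00089422, -0.00132126, -0.00075443,
        0.00097942, -0.00054854]), 'tau': array([ 1.86909087e-04, -6.26739335e+01,  4.82097978e-02, -3.92441726e+01,
        1.61067036e-02,  6.82439757e-03,  1.97821680e-05]), 'position': array([0.16775042, 0.60173111, 0.23060008]), 'ee_rot': array([ 1.35492783e-01,  9.90778134e-01, -6.26442666e-04, -4.07043216e-05]), 'ft_force': array([ 0.67476124, -0.26590361, -0.28586046]), 'torque': array([-0.01246323,  0.00946472, -0.00618005]), 'grasp_force': 0.0, 'grip_width': 1.0008414619718444}
```

View pics/top0.png

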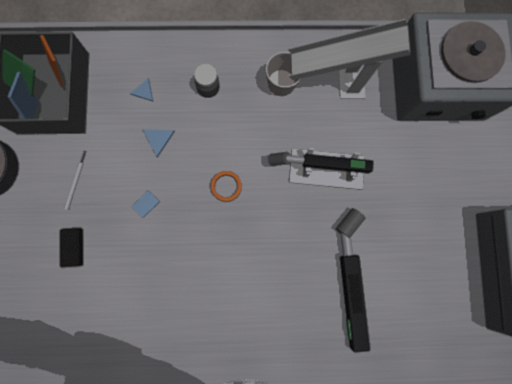

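View pics/scene0.png

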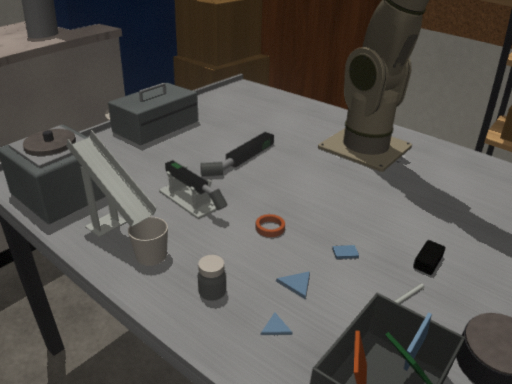

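```bash
cat > h.py <<'E'
import numpy as np, cv2
from workcell import *
def unproj(n,uv,z):
    p=camera_params(n); E=p["extrinsics"]; R,t=E[:3,:3],E[:3,3]
    q=cv2.undistortPoints(np.array(uv,float).reshape(-1,1,2),p["mtx"],p["dist"]).reshape(-1,2)
    d=np.c_[q,np.ones(len(q))]@R; c=-R.T@t
    return c+d*((z-c[2])/d[:,2])[:,None]
def proj(n,P):
    p=camera_params(n); E=p["extrinsics"]
    return cv2.projectPoints(np.array(P,float).reshape(-1,1,3),cv2.Rodrigues(E[:3,:3])[0],E[:3,3],p["mtx"],p["dist"])[0].reshape(-1,2)
E
python3 - <<'E'
from h import *
t=cv2.imread("pics/top0.png"); s=cv2.imread("pics/scene0.png")
c1=cv2.resize(t[130:205,255:390],None,fx=5.9,fy=5.9,interpolation=cv2.INTER_CUBIC)[:, :800]
cv2.imwrite("pics/c1.png",cv2.convertScaleAbs(c1,alpha=1.6,beta=20))
c2=cv2.resize(s[145:225,145:245],None,fx=7.4,fy=7.4,interpolation=cv2.INTER_CUBIC)
cv2.imwrite("pics/c2.png",cv2.convertScaleAbs(c2,alpha=1.5,beta=20))
# blue shards in both views
for n,im in(("top",t),("scene",s)):
    b,g,r=[im[:,:,i].astype(int) for i in range(3)]
    m=((b-r>35)).astype(np.uint8)
    cs,_=cv2.findContours(m,cv2.RETR_EXTERNAL,cv2.CHAIN_APPROX_NONE)
    for c in cs:
        if cv2.contourArea(c)<60: continue
        a,tri=cv2.minEnclosingTriangle(c)
        M=cv2.moments(c);ce=[M["m10"]/M["m00"],M["m01"]/M["m00"]]
        w=unproj(n,tri.reshape(-1,2),.009)
        print(n,np.round(ce),M["m00"],"tri ctr",w.mean(0).round(4),"centroid",unproj(n,[ce],.009).round(4),"R",np.linalg.norm(w-w.mean(0),axis=1).round(3))
E
```

```text
top [145. 204.] 302.5 tri ctr [0.5093 0.2143 0.009 ] centroid [[0.512  0.2163 0.009 ]] R [0.048 0.054 0.039]
top [157. 138.] 353.0 tri ctr [0.6631 0.1906 0.009 ] centroid [[0.6634 0.1913 0.009 ]] R [0.041 0.039 0.04 ]
top [143.  90.] 179.0 tri ctr [0.7799 0.2269 0.009 ] centroid [[0.7801 0.2266 0.009 ]] R [0.03 0.03 0.03]
scene [275. 325.] 239.0 tri ctr [0.7839 0.2272 0.009 ] centroid [[0.7844 0.2273 0.009 ]] R [0.03 0.03 0.03]
scene [419. 333.] 115.0 tri ctr [0.6118 0.4411 0.009 ] centroid [[0.6324 0.4416 0.009 ]] R [0.142 0.069 0.074]
scene [297. 281.] 317.5 tri ctr [0.6651 0.1911 0.009 ] centroid [[0.6656 0.1917 0.009 ]] R [0.04 0.04 0.04]
scene [345. 250.] 186.5 tri ctr [0.5141 0.2218 0.009 ] centroid [[0.5151 0.2169 0.009 ]] R [0.058 0.045 0.039]
```

View pics/c1.png

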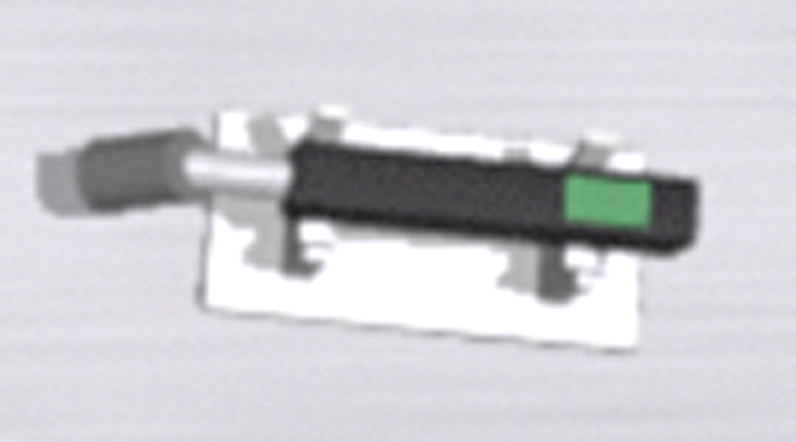

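View pics/c2.png

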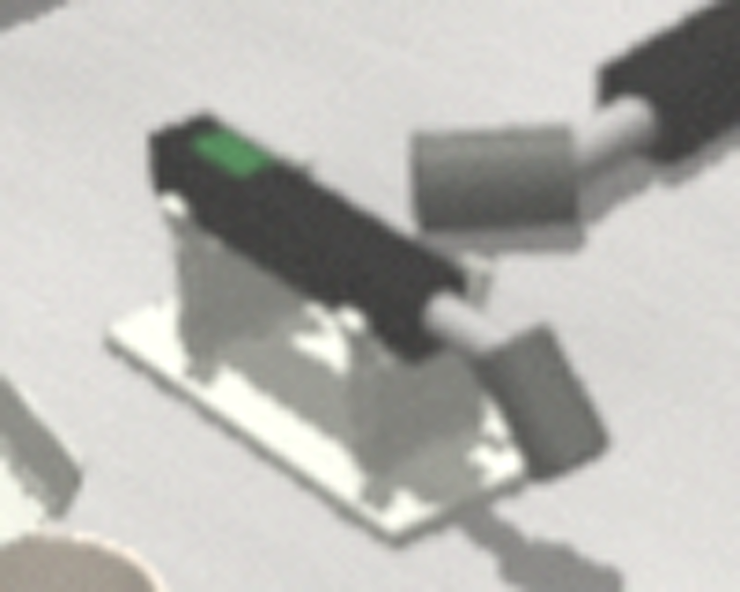

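Candidates: small wand in the cradle, top px (335,163), against the larger wand lying loose at (352,300). Shards are the large triangle (157,138), small triangle (143,90) and oblong (145,204). I choose the cradled small wand and the triangle at (157,138). The crops confirm this: black handle with a green label, held on two saddles, with the head at top px (268,160).

```bash
cat > fit.py <<'E'
from h import *
from scipy.optimize import minimize
BOX=np.array([[a,b,c] for a in(-.09,.06) for b in(-.013,.013) for c in(0,.028)])
S=4
def fit(ims,x0,rois,thr=62):
    """ims: name->BGR; fits x,y,yaw,z of the handle box to dark mask"""
    ms={}
    for n,im in ims.items():
        u0,v0,u1,v1=rois[n]
        g=cv2.resize(im[v0:v1,u0:u1].max(2),None,fx=S,fy=S,interpolation=cv2.INTER_LINEAR)
        m=(g<thr).astype(np.uint8)
        k,l,st,_=cv2.connectedComponentsWithStats(m); m=(l==1+st[1:,4].argmax()).astype(np.uint8)
        ms[n]=(m,u0,v0)
    def cost(p):
        c,s=np.cos(p[2]),np.sin(p[2]); R=np.array([[c,-s,0],[s,c,0],[0,0,1]])
        P=BOX@R.T+[p[0],p[1],p[3]]; J=0
        for n,(m,u0,v0) in ms.items():
            q=(proj(n,P)-[u0,v0]+.5)*S-.5
            r=np.zeros(m.shape,np.uint8)
            cv2.fillConvexPoly(r,cv2.convexHull(np.round(q*16).astype(np.int32)),1,shift=4)
            J+=1-(r&m).sum()/(r|m).sum()
        return J
    sim=np.array([x0]*5)+np.vstack([np.zeros(4),np.diag([.01,.01,.06,.006])])
    r=minimize(cost,x0,method="Nelder-Mead",options=dict(initial_simplex=sim,xatol=1e-5,fatol=1e-5,maxiter=600))
    return r.x,r.fun
E
python3 - <<'E'
from fit import *
ims={n:cv2.imread(f"pics/{n}0.png") for n in("top","scene")}
f=lambda u,k,o:(np.array(u,float)+.5)/k-.5+o
T=f([[220,108],[205,308],[635,348],[645,152]],5.9,[255,130])
w=unproj("top",T,.008); print(w.round(4),w.mean(0).round(4))
W2=unproj("scene",f([[108,332],[395,535],[523,462]],7.4,[145,145]),.008);print(W2.round(4),((W2[0]+W2[2])/2).round(4))
e=[w[0]-w[3],w[1]-w[2],W2[1]-W2[0]]
print("yaws",[np.degrees(np.arctan2(v[1],v[0])).round(1) for v in e],[np.linalg.norm(v).round(3) for v in e])
c=w.mean(0)
y=np.arctan2(e[0][1],e[0][0])
for k in(("top",),("scene",),("top","scene")):
    print(k,fit({n:ims[n] for n in k},[c[0],c[1],y,.05],{"top":(280,140,385,185),"scene":(160,155,211,200)}))
E
```

```text
[[ 0.6376 -0.1191  0.008 ]
 [ 0.5581 -0.1107  0.008 ]
 [ 0.5402 -0.278   0.008 ]
 [ 0.6182 -0.2865  0.008 ]] [ 0.5885 -0.1986  0.008 ]
[[ 0.6194 -0.2842  0.008 ]
 [ 0.6387 -0.1184  0.008 ]
 [ 0.5803 -0.1163  0.008 ]] [ 0.5999 -0.2003  0.008 ]
yaws [np.float64(83.4), np.float64(83.9), np.float64(83.4)] [np.float64(0.168), np.float64(0.168), np.float64(0.167)]
('top',) (array([ 0.60095655, -0.20743448,  1.45693342, -0.00271235]), np.float64(0.23336625108011355))
('scene',) (array([ 0.58956266, -0.19727581,  1.41928162,  0.04906129]), np.float64(0.24190292284736237))
('top', 'scene') (array([ 0.59010975, -0.19451693,  1.4456888 ,  0.0490542 ]), np.float64(0.5320448199408911))
```

```bash
python3 - <<'E'
import re
s=open("fit.py").read()
s=s.replace("        ms[n]=(m,u0,v0)","        m=cv2.fillConvexPoly(m,cv2.convexHull(cv2.findNonZero(m)),1)\n        ms[n]=(m,u0,v0)")
open("fit.py","w").write(s)
E
python3 - <<'E'
from fit import *
ims={n:cv2.imread(f"pics/{n}0.png") for n in("top","scene")}
R={"top":(280,140,385,185),"scene":(160,155,211,200)}
for t in(50,62,75,90):
  for k in(("top","scene"),("scene",)):
    print(t,k,fit({n:ims[n] for n in k},[.59,-.197,1.446,.05],R,t))
print(ims["top"][150:178,330].max(1), ims["top"][165,296:312].max(1))
E
```

```text
50 ('top', 'scene') (array([ 0.58832057, -0.19510285,  1.44848688,  0.04879857]), np.float64(0.3014764158707087))
50 ('scene',) (array([ 0.59132565, -0.19543256,  1.40355192,  0.05056188]), np.float64(0.15067033650004436))
62 ('top', 'scene') (array([ 0.58848523, -0.19559408,  1.44420365,  0.04793174]), np.float64(0.40244452118143226))
62 ('scene',) (array([ 0.59143581, -0.19406875,  1.43370201,  0.05078492]), np.float64(0.0950395274085657))
75 ('top', 'scene') (array([ 0.58694341, -0.19309456,  1.48811269,  0.04872822]), np.float64(0.721265223646644))
75 ('scene',) (array([ 0.59172716, -0.18647852,  1.4531002 ,  0.04989904]), np.float64(0.3849821215733016))
90 ('top', 'scene') (array([ 0.59239788, -0.18448249,  1.45033363,  0.05382914]), np.float64(1.0337411598081072))
90 ('scene',) (array([ 0.59418386, -0.18474264,  1.50679421,  0.0506906 ]), np.float64(0.5230381143825628))
[131 128 127 153 160 145  77  25  26  32  31  31  33  33  34  32  28  16
  17  47  85 119 154 158 158 157 157 154] [104 105 105 106 106 101  66  27  13  10  13  14  10  15  19  19]
```

>>> step_arm --commands '[85, 0.047, -0.059, 0, 0, 0, -0.023, 85, 0.094, -0.117, 0, 0, 0, -0.045, 85, 0.141, -0.176, 0, 0, 0, -0.068, 85, 0.188, -0.235, 0, 0, 0, -0.09, 85, 0.235, -0.293, 0, 0, 0, -0.113, 85, 0.282, -0.352, 0, 0, 0, -0.136, 85, 0.329, -0.411, 0, 0, 0, -0.158, 85, 0.376, -0.469, 0, 0, 0, -0.181, 85, 0.423, -0.528, 0, 0, 0, -0.203, 85, 0.47, -0.587, 0, 0, 0, -0.226]' --squeeze 40

```text
clock: 1.35
position: [0.4504, 0.2485, 0.2312]
ee_rot: [0.472, 0.881, -0.0, -0.0]
ft_force: [-0.1, 0.0, 0.5]
grip_width: 0.997
grasp_force: 0.0
```

>>> step_arm --commands '[85, 0.026, -0.082, 0, 0, 0, -0.025, 85, 0.052, -0.165, 0, 0, 0, -0.05, 85, 0.078, -0.247, 0, 0, 0, -0.075, 85, 0.104, -0.33, 0, 0, 0, -0.1, 85, 0.13, -0.412, 0, 0, 0, -0.126, 85, 0.156, -0.495, 0, 0, 0, -0.151, 85, 0.182, -0.577, -0.03, 0, 0, -0.176, 85, 0.208, -0.66, -0.08, 0, 0, -0.201, 85, 0.233, -0.742, -0.133, 0, 0, -0.226, 85, 0.233, -0.742, -0.133, 0, 0, -0.226]'

```text
clock: 2.6
position: [0.5872, -0.1997, 0.148]
ee_rot: [0.751, 0.66, -0.003, -0.001]
ft_force: [-0.3, 1.0, 0.2]
grip_width: 0.996
grasp_force: 0.0
```

Run:
```python
from h import *
from scipy.spatial.transform import Rotation as R
o=get_obs();print(o["position"].round(4),R.from_quat(o["ee_rot"]).as_matrix().round(4),o["joint_pos"].round(3))
for n in("top","scene"): cv2.imwrite(f"pics/{n}1.png",camera(n)[:,:,::-1])
t=cv2.imread("pics/top1.png")[90:260,230:410]; s=cv2.imread("pics/scene1.png")[80:250,110:270]
r=np.hstack([cv2.resize(t,(400,400)),cv2.resize(s,(400,400))]); cv2.imwrite("pics/v1.png",cv2.convertScaleAbs(r,alpha=1.4,beta=15))
```

```text
[ 0.5872 -0.1997  0.148 ] [[ 0.1276  0.9918 -0.0061]
 [ 0.9918 -0.1276 -0.0023]
 [-0.003  -0.0058 -1.    ]] [-0.271  0.444  0.683  1.606 -0.29   1.202  0.343]
```

View pics/v1.png

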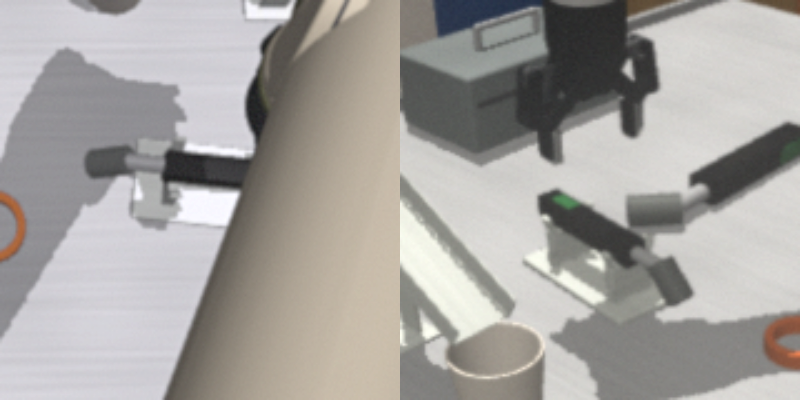

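>>> step_arm --commands '[60, 0, 0, -0.03, 0, 0, 0, 60, 0, 0, -0.06, 0, 0, 0, 60, 0, 0, -0.09, 0, 0, 0, 60, 0, 0, -0.105, 0, 0, 0, 60, 0, 0, -0.105, 0, 0, 0, 60, 0, 0, -0.105, 0, 0, 0, 60, 0, 0, -0.105, 0, 0, 0, 60, 0, 0, -0.105, 0, 0, 0, 60, 0, 0, -0.105, 0, 0, 0, 60, 0, 0, -0.105, 0, 0, 0]'

```text
clock: 3.95
position: [0.5896, -0.1953, 0.0886]
ee_rot: [0.749, 0.663, 0.0, 0.0]
ft_force: [-0.2, 0.8, 0.8]
grip_width: 0.7
grasp_force: 0.0
```

```bash
cat > st.py <<'E'
from h import *
from scipy.spatial.transform import Rotation as R
o=get_obs();M=R.from_quat(o["ee_rot"]).as_matrix()
print(o["clock"],o["position"].round(4),"yangle",np.degrees(np.arctan2(M[1,1],M[0,1])).round(2),"z",M[:,2].round(4),"F",o["ft_force"].round(1),o["grip_width"],o["grasp_force"],"vel",abs(o["joint_velocities"]).max().round(3))
E
python3 st.py
```

```text
3.95 [ 0.5896 -0.1953  0.0886] yangle -6.94 z [ 2.e-04  0.e+00 -1.e+00] F [-0.2  0.8  0.8] 0.7000656992970055 0.0 vel 0.002
```

>>> step_arm --commands '[60, 0, 0, -0.02, 0, 0, 0, 60, 0, 0, -0.04, 0, 0, 0, 60, 0, 0, -0.06, 0, 0, 0, 60, 0, 0, -0.075, 0, 0, 0, 60, 0, 0, -0.075, 0, 0, 0, 35, 0, 0, -0.075, 0, 0, 0, 20, 0, 0, -0.075, 0, 0, 0, 15, 0, 0, -0.075, 0, 0, 0, 15, 0, 0, -0.075, 0, 0, 0, 15, 0, 0, -0.075, 0, 0, 0]' --squeeze 40

```text
clock: 5.2
position: [0.59, -0.1954, 0.0441]
ee_rot: [0.749, 0.663, 0.0, 0.0]
ft_force: [-0.7, -0.1, 5.5]
grip_width: 0.298
grasp_force: 40.4
```

```bash
python3 st.py
```

```text
5.2 [ 0.59   -0.1954  0.0441] yangle -6.93 z [ 1.1e-03 -1.0e-04 -1.0e+00] F [-0.7 -0.1  5.5] 0.29805366465922417 40.411155223846436 vel 0.002
```

>>> step_arm --commands '[15, 0, 0, 0.025, 0, 0, 0, 15, 0, 0, 0.05, 0, 0, 0, 15, 0, 0, 0.083, 0, 0, 0, 15, 0.012, 0.05, 0.083, 0, 0, 0, 15, 0.027, 0.11, 0.083, 0, 0, 0, 15, 0.045, 0.18, 0.083, 0, 0, 0, 15, 0.062, 0.25, 0.083, 0, 0, 0, 15, 0.077, 0.31, 0.083, 0, 0, 0, 15, 0.087, 0.352, 0.083, 0, 0, 0, 15, 0.087, 0.352, 0.083, 0, 0, 0]'

```text
clock: 6.45
position: [0.6423, 0.019, 0.0942]
ee_rot: [0.747, 0.665, 0.001, -0.0]
ft_force: [-0.6, 0.5, -1.8]
grip_width: 0.298
grasp_force: 39.6
```

```bash
python3 - <<'E'
from h import *
for n in("top","scene"): cv2.imwrite(f"pics/{n}2.png",camera(n)[:,:,::-1])
t=cv2.imread("pics/top2.png")[90:260,120:330]; s=cv2.imread("pics/scene2.png")[120:320,120:340]
r=np.hstack([cv2.resize(t,(400,400*170//210)),cv2.resize(s[:178],(400,400*170//210))]); cv2.imwrite("pics/v2.png",cv2.convertScaleAbs(r,alpha=1.4,beta=15))
E
python3 st.py
```

```text
6.55 [0.6418 0.0152 0.0941] yangle -6.94 z [ 6.e-04 -5.e-04 -1.e+00] F [-0.9 -1.  -1.7] 0.3012352229759169 39.642929434776306 vel 0.016
```

View pics/v2.png

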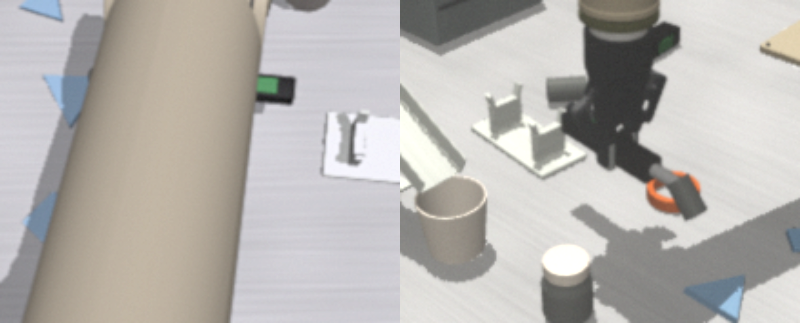

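>>> step_arm --commands '[15, 0.001, 0.001, -0.01, 0, 0, 0, 15, 0.002, 0.001, -0.02, 0, 0, 0, 15, 0.002, 0.001, -0.03, 0, 0, 0, 15, 0.002, 0.001, -0.04, 0, 0, 0, 15, 0.002, 0.001, -0.048, 0, 0, 0, 15, 0.002, 0.001, -0.052, 0, 0, 0, 15, 0.002, 0.001, -0.052, 0, 0, 0, 15, 0.002, 0.001, -0.052, 0, 0, 0, 15, 0.002, 0.001, -0.052, 0, 0, 0, 15, 0.002, 0.001, -0.052, 0, 0, 0]'

```text
clock: 7.8
position: [0.643, 0.0165, 0.0623]
ee_rot: [0.749, 0.663, 0.0, 0.0]
ft_force: [0.8, 0.2, -1.1]
grip_width: 0.297
grasp_force: 39.6
```

```bash
python3 st.py
python3 - <<'E'
from h import *
for n in("top","scene"): cv2.imwrite(f"pics/{n}3.png",camera(n)[:,:,::-1])
o=get_obs(); p=o["position"]; a=np.radians(83.06); Rz=np.array([[np.cos(a),-np.sin(a),0],[np.sin(a),np.cos(a),0],[0,0,1]])
w0=np.array([p[0],p[1],p[2]+.0059])
P=np.array([[.06,.013,0],[.06,.013,.028],[.06,-.013,0],[.06,-.013,.028],[-.09,.013,.028],[.127,0,-.010],[.1765,0,-.0595]])@Rz.T+w0
for n,(u0,v0,u1,v1) in(("scene",(180,150,330,310)),("top",(130,120,290,200))):
    im=cv2.imread(f"pics/{n}3.png"); k=5 if n=="top" else 3.7
    c=cv2.convertScaleAbs(cv2.resize(im[v0:v1,u0:u1],None,fx=k,fy=k,interpolation=cv2.INTER_CUBIC),alpha=1.4,beta=15)
    for q in (proj(n,P)-[u0,v0]+.5)*k-.5: cv2.circle(c,tuple(np.round(q).astype(int)),3,(0,0,255),1)
    cv2.imwrite(f"pics/ov_{n}.png",c)
    b,r=im[:,:,0].astype(int),im[:,:,2].astype(int)
    if n=="scene":
        for ct in cv2.findContours(((b-r)>30).astype(np.uint8),cv2.RETR_EXTERNAL,cv2.CHAIN_APPROX_NONE)[0]:
            if cv2.contourArea(ct)>100: M=cv2.moments(ct);print(M["m00"],unproj(n,[[M["m10"]/M["m00"],M["m01"]/M["m00"]]],.009).round(4))
print(P[-2:].round(4))
E
```

```text
7.8 [0.643  0.0165 0.0623] yangle -6.93 z [ 3.e-04  0.e+00 -1.e+00] F [ 0.8  0.2 -1.1] 0.2972090221579466 39.64323163032532 vel 0.002
155.5 [[0.633  0.4418 0.009 ]]
279.5 [[0.7853 0.2276 0.009 ]]
165.0 [[0.6677 0.2038 0.009 ]]
[[0.6584 0.1425 0.0581]
 [0.6643 0.1917 0.0086]]
```

View pics/ov_scene.png

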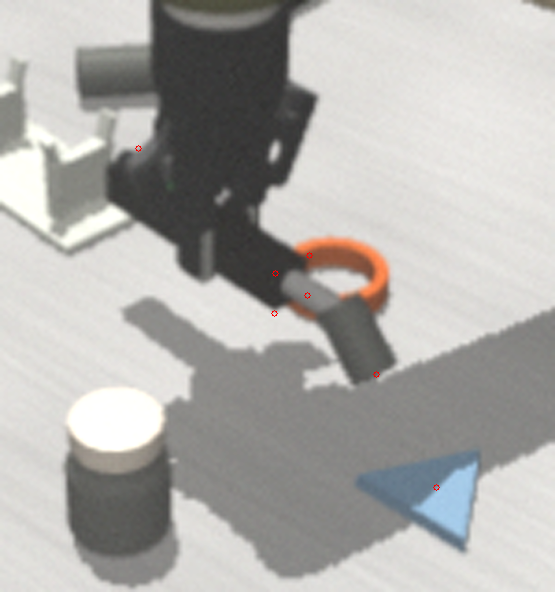

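Scene crop: the wand is level in the grip, the lens projects to crop px (376,374) on the head's end face, and the aim point falls at (436,487), the middle of the large triangle. I'll hold here.

>>> step_arm --commands '[15, 0, 0, 0, 0, 0, 0, 15, 0, 0, 0, 0, 0, 0, 15, 0, 0, 0, 0, 0, 0, 15, 0, 0, 0, 0, 0, 0, 15, 0, 0, 0, 0, 0, 0, 15, 0, 0, 0, 0, 0, 0, 15, 0, 0, 0, 0, 0, 0, 15, 0, 0, 0, 0, 0, 0, 15, 0, 0, 0, 0, 0, 0, 15, 0, 0, 0, 0, 0, 0]'

```text
clock: 9.15
position: [0.643, 0.0165, 0.0621]
ee_rot: [0.749, 0.663, 0.0, 0.0]
ft_force: [-0.3, 0.4, -1.8]
grip_width: 0.297
grasp_force: 39.6
```

>>> step_arm --commands '[15, 0, 0, 0, 0, 0, 0, 15, 0, 0, 0, 0, 0, 0, 15, 0, 0, 0, 0, 0, 0, 15, 0, 0, 0, 0, 0, 0, 15, 0, 0, 0, 0, 0, 0, 15, 0, 0, 0, 0, 0, 0, 15, 0, 0, 0, 0, 0, 0, 15, 0, 0, 0, 0, 0, 0, 15, 0, 0, 0, 0, 0, 0, 15, 0, 0, 0, 0, 0, 0]'

```text
clock: 10.4
position: [0.643, 0.0165, 0.0622]
ee_rot: [0.749, 0.663, 0.0, 0.0]
ft_force: [-0.4, -0.1, -2.3]
grip_width: 0.302
grasp_force: 39.6
```

Run:
```python
from h import *
a=np.radians(83.2); Rz=np.array([[np.cos(a),-np.sin(a),0],[np.sin(a),np.cos(a),0],[0,0,1]])
P=[]
for x in(-.056,-.044,.044,.056):
    for s in(-1,1): P+= [[x,s*.0175,0],[x,s*.024,.018]]
out=[]
for n,c0,(u0,v0,u1,v1) in(("scene",(.5905,-.1985),(150,165,235,240)),("top",(.5885,-.1985),(275,130,385,200))):
    im=cv2.imread(f"pics/{n}3.png"); k=800/(2*(u1-u0)) 
    k=4.7 if n=="scene" else 3.6
    c=cv2.convertScaleAbs(cv2.resize(im[v0:v1,u0:u1],None,fx=k,fy=k,interpolation=cv2.INTER_CUBIC),alpha=1.1)
    for q in (proj(n,np.array(P)@Rz.T+[*c0,.05])-[u0,v0]+.5)*k-.5: cv2.circle(c,tuple(np.round(q).astype(int)),2,(0,0,255),1)
    out.append(cv2.copyMakeBorder(c,0,360-c.shape[0],0,400-c.shape[1],cv2.BORDER_CONSTANT))
cv2.imwrite("pics/cr.png",np.hstack(out))
```

```text
(no output)
```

View pics/cr.png

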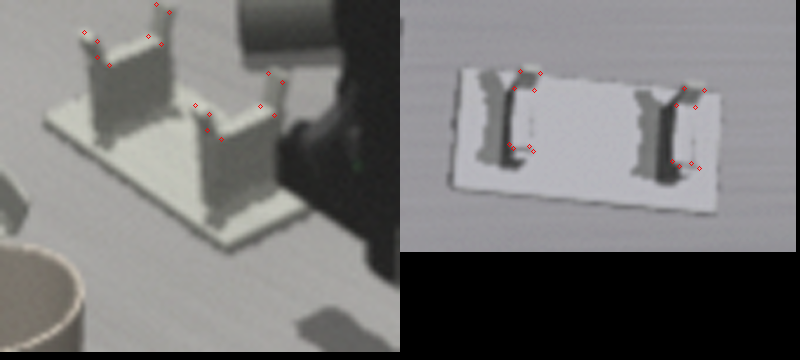

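>>> step_arm --commands '[15, 0, 0, 0.03, 0, 0, 0, 15, 0, 0, 0.07, 0, 0, 0, 15, -0.012, -0.05, 0.07, 0, 0, 0, 15, -0.03, -0.12, 0.07, 0, 0, 0, 15, -0.05, -0.2, 0.07, 0, 0, 0, 15, -0.067, -0.27, 0.07, 0, 0, 0, 15, -0.08, -0.32, 0.07, 0, 0, 0, 15, -0.089, -0.358, 0.07, 0, 0, 0, 15, -0.089, -0.358, 0.07, 0, 0, 0, 15, -0.089, -0.358, 0.07, 0, 0, 0]'

```text
clock: 11.65
position: [0.5902, -0.1973, 0.1048]
ee_rot: [0.748, 0.663, 0.001, 0.0]
ft_force: [0.9, 0.7, -0.9]
grip_width: 0.298
grasp_force: 39.7
```

```bash
python3 st.py
```

```text
11.65 [ 0.5902 -0.1973  0.1048] yangle -6.89 z [ 1.e-03  6.e-04 -1.e+00] F [ 0.9  0.7 -0.9] 0.297928225329525 39.66642737388611 vel 0.011
```

>>> step_arm --commands '[15, 0, 0, -0.015, 0, 0, 0, 15, 0, 0, -0.03, 0, 0, 0, 15, 0, 0, -0.045, 0, 0, 0, 15, 0, 0, -0.06, 0, 0, 0, 15, 0, 0, -0.072, 0, 0, 0, 15, 0, 0, -0.082, 0, 0, 0, 15, 0, 0, -0.09, 0, 0, 0, 15, 0, 0, -0.096, 0, 0, 0, 15, 0, 0, -0.096, 0, 0, 0, 15, 0, 0, -0.096, 0, 0, 0]'

```text
clock: 12.9
position: [0.5897, -0.1984, 0.0468]
ee_rot: [0.749, 0.663, 0.0, 0.0]
ft_force: [0.7, -0.1, -0.7]
grip_width: 0.301
grasp_force: 39.7
```

```bash
python3 st.py
```

```text
12.9 [ 0.5897 -0.1984  0.0468] yangle -6.93 z [ 5.e-04 -0.e+00 -1.e+00] F [ 0.7 -0.1 -0.7] 0.3006831940987196 39.66778635978699 vel 0.002
```

>>> step_arm --commands '[15, 0, 0, -0.001, 0, 0, 0, 15, 0, 0, -0.002, 0, 0, 0, 15, 0, 0, -0.003, 0, 0, 0, 15, 0, 0, -0.004, 0, 0, 0, 15, 0, 0, -0.004, 0, 0, 0, 15, 0, 0, -0.004, 0, 0, 0, 15, 0, 0, -0.004, 0, 0, 0, 15, 0, 0, -0.004, 0, 0, 0, 15, 0, 0, -0.004, 0, 0, 0, 15, 0, 0, -0.004, 0, 0, 0]'

```text
clock: 14.15
position: [0.5896, -0.1983, 0.0441]
ee_rot: [0.749, 0.663, 0.0, 0.0]
ft_force: [-0.1, 0.4, -0.7]
grip_width: 0.299
grasp_force: 39.8
```

>>> step_arm --commands '[15, 0, 0, -0.001, 0, 0, 0, 15, 0, 0, -0.001, 0, 0, 0, 15, 0, 0, -0.001, 0, 0, 0, 15, 0, 0, -0.002, 0, 0, 0, 15, 0, 0, -0.002, 0, 0, 0, 15, 0, 0, -0.002, 0, 0, 0, 15, 0, 0, -0.002, 0, 0, 0, 15, 0, 0, -0.002, 0, 0, 0, 15, 0, 0, -0.002, 0, 0, 0, 15, 0, 0, -0.002, 0, 0, 0]'

```text
clock: 15.4
position: [0.5896, -0.1983, 0.0441]
ee_rot: [0.749, 0.663, 0.0, -0.0]
ft_force: [-5.2, 2.2, 12.5]
grip_width: 0.299
grasp_force: 41.6
```

>>> step_arm --commands '[15, 0, 0, 0.001, 0, 0, 0, 15, 0, 0, 0.001, 0, 0, 0, 15, 0, 0, 0.001, 0, 0, 0, 30, 0, 0, 0.001, 0, 0, 0, 40, 0, 0, 0.001, 0, 0, 0, 55, 0, 0, 0.001, 0, 0, 0, 65, 0, 0, 0.001, 0, 0, 0, 65, 0, 0, 0.001, 0, 0, 0, 65, 0, 0, 0.001, 0, 0, 0, 65, 0, 0, 0.001, 0, 0, 0]'

```text
clock: 16.65
position: [0.5896, -0.1983, 0.0435]
ee_rot: [0.749, 0.663, 0.0, 0.0]
ft_force: [-0.7, 0.9, 0.4]
grip_width: 0.763
grasp_force: 0.0
```

>>> step_arm --commands '[65, 0, 0, 0.02, 0, 0, 0, 65, 0, 0, 0.05, 0, 0, 0, 65, 0, 0, 0.09, 0, 0, 0, 65, 0, 0, 0.15, 0, 0, 0, 65, 0, 0, 0.22, 0, 0, 0, 65, -0.05, -0.05, 0.28, 0, 0, 0, 65, -0.1, -0.1, 0.3, 0, 0, 0, 65, -0.15, -0.15, 0.3, 0, 0, 0, 65, -0.2, -0.2, 0.3, 0, 0, 0, 65, -0.2, -0.2, 0.3, 0, 0, 0]'

```text
clock: 17.9
position: [0.4667, -0.3218, 0.2254]
ee_rot: [0.751, 0.661, 0.0, 0.001]
ft_force: [0.6, 0.6, 0.6]
grip_width: 0.758
grasp_force: 0.0
```

```bash
python3 st.py
python3 - <<'E'
from fit import *
for n in("top","scene"): cv2.imwrite(f"pics/{n}4.png",camera(n)[:,:,::-1])
t=cv2.imread("pics/top4.png"); s=cv2.imread("pics/scene4.png")
r=np.hstack([cv2.resize(t[100:220,255:390],(400,356)),cv2.resize(s[135:240,140:258],(400,356))]); cv2.imwrite("pics/v4.png",cv2.convertScaleAbs(r,alpha=1.4,beta=15))
print(fit({"scene":s},[.59,-.197,1.446,.05],{"scene":(160,155,211,200)}))
for ct in cv2.findContours(((s[:,:,0].astype(int)-s[:,:,2])>35).astype(np.uint8),cv2.RETR_EXTERNAL,cv2.CHAIN_APPROX_NONE)[0]:
    if cv2.contourArea(ct)>100: M=cv2.moments(ct);print(M["m00"],unproj("scene",[[M["m10"]/M["m00"],M["m01"]/M["m00"]]],.009).round(4))
E
```

```text
17.9 [ 0.4667 -0.3218  0.2254] yangle -7.31 z [ 1.9e-03 -8.0e-04 -1.0e+00] F [0.6 0.6 0.6] 0.7579573745641478 0.0 vel 0.061
(array([ 0.59151891, -0.19750821,  1.42530866,  0.05072705]), np.float64(0.09614206981016538))
117.5 [[0.6327 0.4416 0.009 ]]
247.5 [[0.7843 0.2275 0.009 ]]
322.5 [[0.6655 0.1915 0.009 ]]
188.5 [[0.5149 0.2169 0.009 ]]
```

View pics/v4.png

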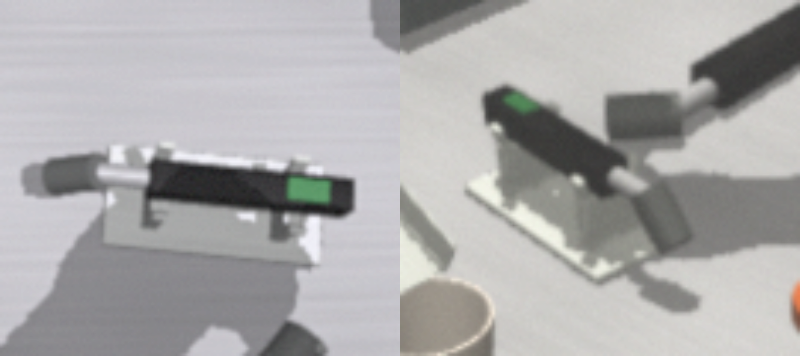

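The wand lies level on both saddles with its head at the original end (top crop px (60,178)). The shard hasn't moved and the gripper is clear, so I'm handing in.

```bash
python3 -c "
from workcell import *
print(hand_in())"
```

```text
the job is handed in; nothing more can be done
None
```

I aimed the wand's lens at the middle of the large triangular shard from about 7 cm and held it steady for about 2.5 s. I then laid it back level in its cradle, head at the same end, released it and handed the job in at about 18 s; the shard did not move.

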